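Clear the burnisher's reset and hold it down with a stylus

ROBOT

A 6-joint arm with a two-finger parallel gripper is mounted at the origin on the work surface. World frame = base frame: x ahead of the robot, y to its left, z up, the work surface at z = 0. Lengths are in mm, angles in rad, forces in N, time in s.
With the tool pointing down it reaches from about 275 to 1000 mm from the base axis. Payload 8.4 kg.
Tool frame: the origin (TCP) lies on the centre line of the jaws, within the pads' length; the fingertips stand r.tip_reach ahead of it and the grasp point (between the pads) lies 11 mm behind it (r.tip_reach is the distance from the TCP to the fingertips, in mm); z points along the fingers, y is the line along which they close (so a half turn about z gives the same grasp; the last joint's range is limited). The gripper opens to 85 mm and grips with 20 to 120 N. Pads are 22 mm wide; open, the fingers measure 114 mm over their backs; the gripper's body (76 mm by 85 mm) begins 54 mm behind the grasp point. The pads swing forward as they close: fully open they stand 13 mm farther back than shut.
Start: joints at [-1.334, 0.353, 1.633, -0, 1.155, -0.002], TCP at [147.834, -607.267, 239.281] pointing down, gripper open.
Joint ranges: [-2.63, 2.63], [-0.92, 2.1], [0.06, 2.66], [-1.3, 4.44], [0, 2.69], [-3.02, 3.02]. Speed limits (rad/s): [2.22, 2.22, 2.79, 3.14, 3.14, 3.14].

INTERFACE

Orientations are given as [roll, pitch, yaw] about the fixed x, y, z axes, in that order (R = Rz(yaw) Ry(pitch) Rx(roll)).
In Python, from rig import r gives the robot as it stands.
- The arm moves only by the tool carry_out, never from a script. Its argument "targets" is a list of rows, each an object with "dp": the shift along the tool's x, y, z in mm, a list of three; "yaw": the turn about the tool's z in degrees. A call has 1 to 12 rows; each row is the pose to reach, as a shift and turn from the pose commanded when the call began, along the tool's axes at that moment; what a row does not reach only later rows make up. A row lasts 1/8 s, in which the tool goes at most 62.5 mm and 10.7 degrees, less where a joint would pass 70% of its speed; a pose out of reach is approached as far as the arm can. A call with a gripper value outside its range is refused whole. "fingers" is the opening, from -1 (shut) to 1 (fully open), so that 0 is half open, set as the call begins (left out, the last holds). The fingers move at their own pace and stop on an object; "grip_force" is the grip in N (left out, the last holds). Time passes only in rows, so rows that repeat a pose let the fingers close. It gives the time, the measured TCP pose, the force, the opening and the grip force at its end, in the units of the state.
- r.sense(): the state, without advancing time (a new reading comes with each control period).
- r.grab_frame(name): name is "side" or "top" or "wrist"; returns the picture (400x640x3 uint8, red, green, blue); there is no depth.
- r.get_calibration(name): a dict with "fx", "fy", "cx", "cy" (pixels), "rvec" (rotation vector, rad) and "tvec" (3), from world to camera coordinates, as OpenCV has them. Camera axes: x right, y down, z forward; pixel columns grow to the right and rows downward; lengths in mm; the calibration is good to about 2 mm. A picture is of the moment at which its call begins: read the wrist's pose just before it. get_calibration takes no time and is no camera call; for the wrist camera it gives the pose at the moment of the call.
- r.sign_off(): hands the job in; it is judged then, once.
The state is a dict: "clock": time; "qpos": joint angles; "qvel": joint speeds; "joint_efforts": joint torques, N m; "eef_pos": TCP position; "tcp_rot": TCP orientation; "contact_force": force on the tool from outside, world axes, zero at the start; "wrist_torque": the same for the moment, N m; "opening": opening from 0.0 (shut) to 1.0 (fully open); "grasp_force": force on a finger pad.
Only numpy, scipy, OpenCV 4.12 (cv2) and the standard library are available. Lean on these libraries where they do the work, as an engineer would, in place of code of your own. Each camera call takes 0.05 s, during which the arm holds its last target. There are 200 camera calls.

TASK

The edge-burnishing machine has tripped, and two rivet cartons have been left on its control box, over the reset hole: keeping them level, stack both squarely on the standing column of the same cartons, and let go of them. Then take the wooden-handled stylus from the tool block, reach its steel tip down through the hole in the top of the control box and press the recessed reset button fully down. Finish while holding, as the controller clears only while the button is down: the stylus stays gripped and the button stays down until the end, with the column left standing in its place and the other things on the table left alone.

Things in the scene. Friction and masses are not known exactly. Their poses are not given: they have to be found in the camera images.
- column_lower_center (a point): a closed cardboard rivet carton with a lift-off lid, 100 (its x) x 58 (its y) x 48 mm high, 0.2 to 0.4 kg; this point is its centre, half-way up (24 mm above its underside); z is up; it stands on the table as the foot of the column
- column_upper_center (a point): a closed cardboard rivet carton with a lift-off lid, 100 (its x) x 58 (its y) x 48 mm high, 0.2 to 0.4 kg; this point is its centre, half-way up (24 mm above its underside); z is up; it stands on column_lower, roughly square with it: the present top of the column, whose top face lies 24 mm above this point
- carton_lower_center (a point): a closed cardboard rivet carton with a lift-off lid, 100 (its x) x 58 (its y) x 48 mm high, 0.2 to 0.4 kg; this point is its centre, half-way up (24 mm above its underside); z is up; it lies on the control box of the burnishing machine, over the reset hole
- carton_upper_center (a point): a closed cardboard rivet carton with a lift-off lid, 100 (its x) x 58 (its y) x 48 mm high, 0.2 to 0.4 kg; this point is its centre, half-way up (24 mm above its underside); z is up; it lies on carton_lower, roughly square with it
- burnisher: the edge-burnishing machine, fixed; origin at its underside, below the middle of its control box: a light grey box whose flat top, 90 mm above the table, measures 120 (x) x 140 (y) mm. On the -y side, beginning 115 mm from the box's middle, stands its motor, 133 mm high, with a wooden spindle out to y = -405 mm
- reset_hole (a point): centre of the mouth of the round reset hole, 14 mm across, in the flat top of the control box, 12 mm towards +x and 10 mm towards +y from the middle of that top (the machine's axes), 90 mm above the table. It is a straight vertical well with the reset button at its bottom. The cartons cover it at the start
- reset (a joint): travel of the recessed reset button down its well, in m: 0 is up, 0.005 fully down. Its round top, 11.6 mm across, lies 22 mm below the mouth of the hole when up, 27 mm when fully down. A spring: 2 N starts it, 5 N holds it fully down; it springs up when let go
- stylus_grip (a point): stylus, upright in the tool block, tip down, 118 mm long, 0.07 kg: wooden handle, straight grip 18 mm across and 44 mm long, mushroom top 24 mm across and 14 mm high; below it a steel shank 6 mm across, 60 mm long, with round tip. This point: on the axis at the grip, 88 mm above the tip, 28 mm above the handle's shoulder, which rests on the block's top; z runs from tip to top
- stylus_tip (a point): end of the stylus's steel shank, 88 mm below stylus_grip; at the start it hangs down in a hole 10 mm across in the block, 10 mm above the table, so the stylus must be drawn 60 mm straight up to come free
- tool_block: a fixed wooden block, 150 (x) x 60 (y) x 70 mm high, origin at the centre of its underside; the stylus stands at x = -50 mm of the block, three steel stamps at x = 5, 31 and 56 mm
- stamp_a: a plain steel leather stamp, 9 mm across and 115 mm long, standing loosely upright in the tool block, 45 mm proud of it; origin at its foot. To be left alone
- stamp_b: a plain steel leather stamp, 9 mm across and 115 mm long, standing loosely upright in the tool block, 45 mm proud of it; origin at its foot. To be left alone
- stamp_c: a plain steel leather stamp, 9 mm across and 115 mm long, standing loosely upright in the tool block, 45 mm proud of it; origin at its foot. To be left alone
- glue_jar: jar of glue, 60 mm across and 85 mm high, loose; origin at its foot. To be left alone
- thread_spool: spool of thread, 52 mm across and 72 mm high, loose; origin at its foot. To be left alone
- mallet: mallet lying on the table: head 52 mm across and 85 mm long, handle 22 mm across reaching 194 mm along its -x; origin under the head. To be left alone
- wax_tin: round flat tin, 74 mm across and 26 mm high, loose; origin at its foot. To be left alone
Mind the look-alikes: they are no part of the job. What is shaped like the part that bears carton_upper_center but purple or yellow is not meant.

How it is judged (in metres and radians):
On the way, in this order (a step that is already met when the one before it is completed fails the run):
1. both cartons stand squarely on the column, let go (horizontal distance between each of carton_upper_center, carton_lower_center and column_upper_center below 0.012 m and angle between the x axis of each of carton_upper_center, carton_lower_center and the x axis of column_upper_center, either way round below 0.14 rad and angle between each of carton_upper_center, carton_lower_center's own z axis and vertical below 0.06 rad and height (world z) of each of carton_upper_center, carton_lower_center above 0.112 m and distance of each of column_upper_center, column_lower_center from where it was at the start of the episode below 0.03 m and contact force between each of carton_upper, carton_lower and the fingers below 0.1 N), for 0.2 s.
2. the stylus, held by the gripper, presses the reset button down (value of joint reset above 0.004 m and contact force between stylus and reset above 2 N and contact force between stylus and the fingers above 2 N), for 0.3 s.
At the end, for the whole second after the job is handed in: Button held 4 mm or more down (of 5) with at least 2 N by the stylus, which the fingers grip; both cartons stand untouched on the column, each within 12 mm and 8 degrees of its former top carton and level within 3 degrees; the column's own two moved under 30 mm (all of step 1 and all of step 2); the arm keeps its last pose, push and grip.
It fails at once if a carton is tipped more than 30 degrees (angle between any of carton_upper_center, carton_lower_center, column_upper_center, column_lower_center's own z axis and vertical above 0.52 rad).
It fails at once if one of the other things on the table is moved by more than 30 mm (distance of any of stamp_a, stamp_b, stamp_c, glue_jar, thread_spool, mallet, wax_tin from where it was at the start of the episode above 0.03 m).
It also fails if it takes over 70 s, if anything falls off the work surface, if the arm or the gripper's body presses on something with over 40 N, if the wrist force passes 120 N, or if a joint passes its speed limit or range.

## Working session

There is one attempt and no reset: what is moved stays moved. The work goes in short steps, Python scripts to look and compute and a tool call to move; the robot and the scene stay as the last step left them, time stands still between calls to the robot, and variables do not carry over. Pictures are saved under pics/ and viewed, at most 14 in all, crops included, and the job is handed in when it is done.

Besides the shell and the picture viewer there is one more tool, called after "Call:" as name([rows], argument=value, ...), one row to a line, values as JSON. carry_out: Moves the arm, as the interface text tells. Its arguments: {"type":"object","properties":{"targets":{"type":"array","items":{"type":"object","properties":{"dp":{"type":"array","items":{"type":"number"}},"yaw":{"type":"number"}}}},"fingers":{"type":"number"},"grip_force":{"type":"number"}},"required":["targets"]}

```bash
mkdir -p pics; ls
python3 - <<'E'
from rig import r
import cv2,json
print(r.sense(), r.tip_reach)
for n in("side","top","wrist"):
    print(n,r.get_calibration(n))
    cv2.imwrite(f"pics/{n}0.png",r.grab_frame(n)[:,:,::-1])
E
```

```text
pics
{'clock': 0.0, 'qpos': array([-1.33440619e+00,  3.53671660e-01,  1.63415442e+00, -2.45519595e-05,
        1.15519125e+00, -2.41477700e-03]), 'qvel': array([-0.00019064,  0.0001411 ,  0.00158681, -0.00027111,  0.00038964,
        0.00188936]), 'joint_efforts': array([-1.32578898e-03, -6.05252910e+01, -3.42063010e+01, -1.93603682e-04,
        9.69224959e-03,  8.22156653e-05]), 'eef_pos': array([ 147.71089943, -606.80512968,  238.53830837]), 'tcp_rot': array([-3.14016793e+00,  1.90074238e-05,  2.38814852e-01]), 'contact_force': array([-0.31630383, -0.05779538,  0.12415609]), 'wrist_torque': array([ 0.03098574, -0.00855306,  0.00200747]), 'grasp_force': 0.0, 'opening': 0.997182347448908} 8.0
side {'fx': 449.3014601566463, 'fy': 449.3014601566463, 'cx': 316.0211333167078, 'cy': 197.93915873315606, 'rvec': array([ 0.18775559, -2.79228423,  1.30758608]), 'tvec': array([ 539.57029937,  144.91734262, 1155.15471301])}
top {'fx': 492.8631867529794, 'fy': 492.8631867529794, 'cx': 324.07902974823014, 'cy': 199.7149922059733, 'rvec': array([ 2.17969298, -2.1329094 ,  0.14602025]), 'tvec': array([ -22.67990053,  549.95291234, 1287.52958455])}
wrist {'fx': 298.11035744086473, 'fy': 298.11035744086473, 'cx': 316.6034195808432, 'cy': 201.26814569286583, 'rvec': array([-2.27268198,  1.78628885,  0.27445069]), 'tvec': array([-623.98443274,  -37.40037076,  379.18772841])}
```

Run:
```python
import cv2,numpy as np
a=cv2.imread("pics/top0.png");b=cv2.imread("pics/side0.png")
cv2.imwrite("pics/top0b.png",cv2.resize(a,(800,500)));cv2.imwrite("pics/side0b.png",cv2.resize(b,(800,500)))
```

```text
(no output)
```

View pics/top0.png

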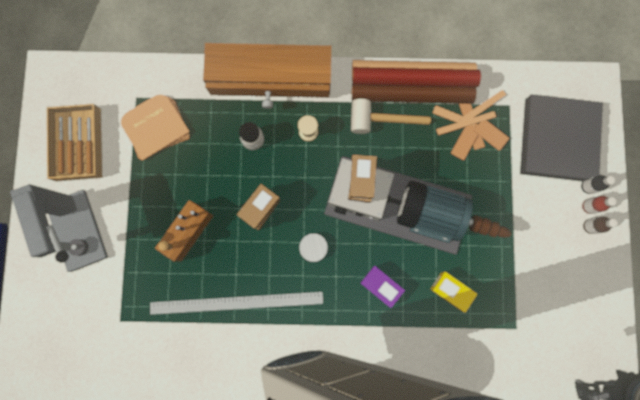

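View pics/side0.png

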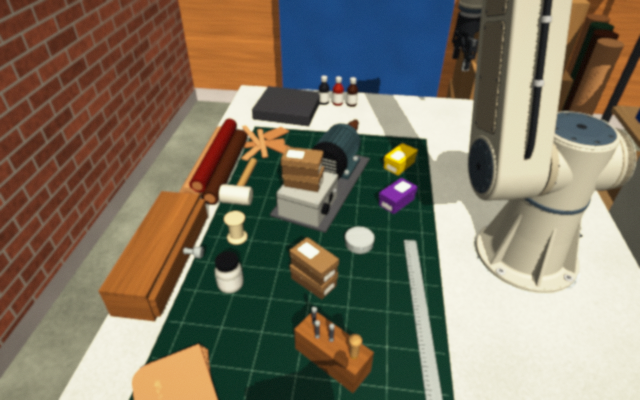

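Top view: column at about (258,207), the cartons on the control box at (362,175), tool block at (183,231) and machine at (400,205). The side view shows the stylus at the block's robot-side end, about (355,345). The decoys are purple (383,287) and yellow (454,291).

```bash
cat > h.py <<'E'
import cv2,numpy as np
from rig import r
from scipy.spatial.transform import Rotation as R
def cast(c,uv,z):
    "pixels -> world points on plane height z (mm)"
    K=np.array([[c['fx'],0,c['cx']],[0,c['fy'],c['cy']],[0,0,1]])
    M=R.from_rotvec(c['rvec']).as_matrix(); o=-M.T@c['tvec']
    uv=np.atleast_2d(uv).astype(float)
    d=(M.T@np.linalg.inv(K)@np.c_[uv,np.ones(len(uv))].T).T
    return o+d*((z-o[2])/d[:,2])[:,None]
def proj(c,P):
    K=np.array([[c['fx'],0,c['cx']],[0,c['fy'],c['cy']],[0,0,1]])
    return cv2.projectPoints(np.atleast_2d(P).astype(float),c['rvec'],c['tvec'],K,None)[0][:,0]
def shift(target,yaw=None):
    "world TCP target -> dp, yaw deg in tool axes (tool down)"
    s=r.sense(); T=R.from_euler('xyz',s['tcp_rot']).as_matrix()
    out=T.T@(np.array(target,float)-s['eef_pos'])
    dy=None if yaw is None else np.degrees((s['tcp_rot'][2]-yaw+np.pi/2)%np.pi-np.pi/2)
    return out.round(1),dy
def face(name,near,z,save=None,hue=(8,25),s=(70,200),win=None):
    pass
E
python3 - <<'E'
from h import *
c=r.get_calibration('top')
for n,uv,z in [('cartons',(363,170),186),('column',(259,203),96),('block',(185,229),70),('styl',(165,246),112),('boxc',(357,188),90),('purple',(383,284),48),('jar',(251,135),85),('motor',(440,210),133)]:
    print(n,cast(c,uv,z).round())
s=r.sense();w=r.get_calibration('wrist');M=R.from_rotvec(w['rvec']).as_matrix();o=-M.T@w['tvec']
T=R.from_euler('xyz',s['tcp_rot']).as_matrix()
print('cam in tool',(T.T@(o-s['eef_pos'])).round(1),(T.T@M.T).round(3))
E
```

```text
cartons [[ 605. -102.  186.]]
column [[530. 156.  96.]]
block [[461. 348.  70.]]
styl [[415. 384. 112.]]
boxc [[576. -95.  90.]]
purple [[ 331. -169.   48.]]
jar [[711. 185.  85.]]
motor [[ 518. -299.  133.]]
cam in tool [  77.5   -0.4 -133.8] [[-0.    -0.954 -0.299]
 [ 1.    -0.     0.   ]
 [-0.    -0.299  0.954]]
```

View pics/wrist0.png

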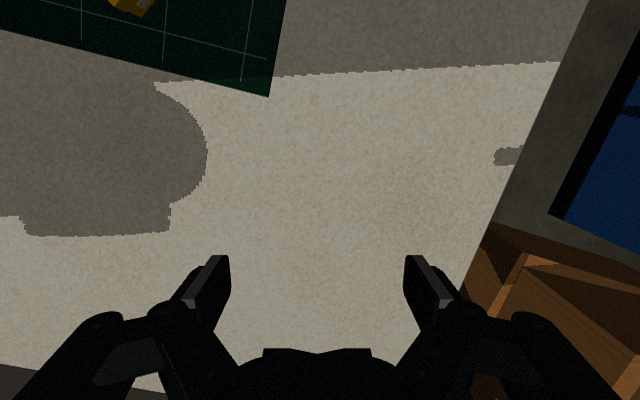

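Run:
```python
from h import *
print(shift((600,-102,300),0.0))
```

```text
(array([ 558.9, -383.7,  -60.8]), np.float64(13.680478372246581))
```

Call:
carry_out([
  {"dp":[25,-15,-60],"yaw":4},
  {"dp":[75,-50,-60],"yaw":8},
  {"dp":[125,-85,-60],"yaw":14},
  {"dp":[175,-120,-60],"yaw":14},
  {"dp":[225,-155,-60],"yaw":14},
  {"dp":[275,-190,-60],"yaw":14},
  {"dp":[325,-225,-60],"yaw":14},
  {"dp":[375,-260,-60],"yaw":14},
  {"dp":[425,-295,-60],"yaw":14},
  {"dp":[475,-330,-60],"yaw":14},
  {"dp":[525,-360,-60],"yaw":14},
  {"dp":[558,-384,-60],"yaw":14},
], fingers=1)

```text
clock: 1.65
eef_pos: [600.6, -100.1, 299.0]
tcp_rot: [-3.141, 0.0, -0.004]
contact_force: [-0.1, -1.5, 0.2]
opening: 1.0
grasp_force: 0.0
```

Call:
carry_out([
  {"dp":[0,0,0]},
  {"dp":[0,0,0]},
])

```text
schema error: expected keys dp, yaw
```

Run:
```python
from h import *
s=r.sense();print(s['eef_pos'],s['tcp_rot'],s['contact_force'])
c=r.get_calibration('wrist');im=r.grab_frame('wrist')[:,:,::-1];cv2.imwrite('pics/w1.png',im);np.save('w1.npy',c,allow_pickle=True)
```

```text
[ 600.58954267 -100.07184094  298.97089016] [-3.14141708e+00  5.77941180e-05 -4.26064167e-03] [-0.06242514 -1.48298457  0.21813312]
```

View pics/w1.png

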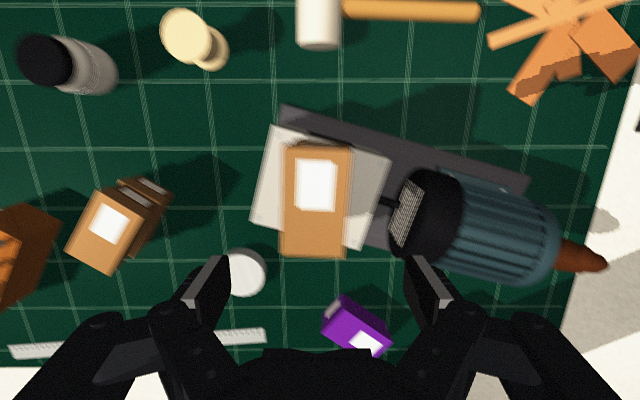

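The wrist view is clear: upper carton's top face at (316,202), corners about (284,145)–(346,257), the column's top at about (107,228), and the control box behind the cartons at (320,190).

```bash
cat >> h.py <<'E'
def box(im,c,seed,z,vmin=120,tag='m'):
    "top face of carton near pixel seed: centre, long-axis angle, sizes on plane z"
    h=cv2.cvtColor(im,cv2.COLOR_BGR2HSV)
    m=cv2.inRange(h,(6,70,vmin),(22,255,255))
    m=cv2.morphologyEx(m,cv2.MORPH_OPEN,np.ones((3,3)))
    cs=cv2.findContours(m,cv2.RETR_EXTERNAL,cv2.CHAIN_APPROX_NONE)[0]
    k=max(cs,key=lambda q:cv2.pointPolygonTest(q,tuple(map(float,seed)),True))
    P=cast(c,k[:,0],z)[:,:2].astype(np.float32)
    (x,y),(w,l),a=cv2.minAreaRect(P)
    if w>l:w,l,a=l,w,a-90
    th=(np.radians(a)+np.pi/2+np.pi/2)%np.pi-np.pi/2
    return np.round([x,y],1),round(th,3),(round(w,1),round(l,1)),cv2.boundingRect(k)
E
python3 - <<'E'
from h import *
im=cv2.imread('pics/w1.png');c=np.load('w1.npy',allow_pickle=True).item()
h=cv2.cvtColor(im,cv2.COLOR_BGR2HSV)
print([h[v,u].tolist() for u,v in [(292,230),(330,235),(316,180),(85,240),(130,205),(150,220),(316,146),(318,141)]])
for v in(100,130,150,170):
  print(v,box(im,c,(316,230),186,v),box(im,c,(92,245),96,v))
print(shift((0,0,0)))
E
```

```text
[[15, 154, 196], [16, 150, 202], [30, 1, 248], [16, 140, 208], [15, 163, 64], [15, 145, 60], [15, 127, 124], [17, 52, 112]]
100 (array([597.6, -98.1]), np.float64(-0.056), (60.2, 102.2), (280, 145, 73, 114)) (array([530.7, 163.2]), np.float64(-0.63), (63.9, 99.7), (64, 190, 80, 86))
130 (array([597.4, -98.1]), np.float64(-0.075), (59.2, 101.4), (280, 145, 73, 113)) (array([530.6, 163.2]), np.float64(-0.63), (59.7, 99.1), (66, 191, 76, 84))
150 (array([597.8, -98.5]), np.float64(-0.065), (59.0, 99.6), (281, 145, 72, 112)) (array([530.6, 163.4]), np.float64(-0.63), (58.7, 98.7), (66, 191, 75, 84))
170 (array([597.7, -97.8]), np.float64(-0.065), (57.6, 97.8), (282, 146, 71, 111)) (array([530.6, 163.5]), np.float64(-0.63), (54.4, 98.3), (68, 193, 72, 81))
(array([-603.7,  -94.4,  298.1]), None)
```

Call:
carry_out([
  {"dp":[0,0,0],"yaw":3.5},
  {"dp":[0,0,0],"yaw":3.5},
  {"dp":[0,0,0],"yaw":3.5},
])

```text
clock: 2.08
eef_pos: [598.9, -102.5, 299.2]
tcp_rot: [-3.142, 0.0, -0.066]
contact_force: [-0.7, 0.5, 0.8]
opening: 1.002
grasp_force: 0.0
```

Run:
```python
from h import *
s=r.sense();print(s['eef_pos'],s['tcp_rot'],s['contact_force'])
c=r.get_calibration('wrist');im=r.grab_frame('wrist')[:,:,::-1].copy()
u=proj(c,[(597.7,-98.1,186),(530.6,163.4,96)])
print(u)
print(box(im,c,u[0]+[-20,20],186,150),box(im,c,u[1]+[-10,10],96,150))
print(shift((597.7,-98.1,153),-0.065))
```

```text
[ 598.89768419 -102.48377346  299.21520312] [-3.14157129e+00  2.03920832e-04 -6.58548160e-02] [-0.67549014  0.50750366  0.84263502]
[[312.39072479 202.75226598]
 [107.19353101 245.35294398]]
(array([ 594.8, -100. ]), np.float64(-0.05), (57.2, 98.5), (280, 149, 69, 108)) (array([528.2, 160.5]), np.float64(-0.63), (56.9, 99.0), (76, 205, 71, 81))
(array([ -1.5,  -4.3, 146.3]), np.float64(-0.06722518240088238))
```

Call:
carry_out([
  {"dp":[-4,-2,40],"yaw":0},
  {"dp":[-4,-2,80],"yaw":0},
  {"dp":[-4,-2,110],"yaw":0},
  {"dp":[-4,-2,130],"yaw":0},
  {"dp":[-4,-2,142],"yaw":0},
  {"dp":[-4,-2,146],"yaw":0},
  {"dp":[-4,-2,146],"yaw":0},
  {"dp":[-4,-2,146],"yaw":0},
])

```text
clock: 3.12
eef_pos: [595.8, -100.0, 154.2]
tcp_rot: [3.141, -0.001, -0.067]
contact_force: [-0.3, 0.5, 0.3]
opening: 1.002
grasp_force: 0.0
```

Call:
carry_out([
  {"dp":[0,0,0],"yaw":0},
  {"dp":[0,0,0],"yaw":0},
  {"dp":[0,0,0],"yaw":0},
  {"dp":[0,0,0],"yaw":0},
  {"dp":[0,0,0],"yaw":0},
  {"dp":[0,0,0],"yaw":0},
], fingers=-1, grip_force=30)

```text
clock: 3.88
eef_pos: [595.7, -100.1, 153.9]
tcp_rot: [3.141, -0.001, -0.067]
contact_force: [-0.6, -2.1, 5.7]
opening: 0.672
grasp_force: 32.7
```

Call:
carry_out([
  {"dp":[0,0,-5],"yaw":0},
  {"dp":[0,0,-15],"yaw":0},
  {"dp":[0,0,-35],"yaw":0},
  {"dp":[0,0,-60],"yaw":0},
  {"dp":[0,0,-80],"yaw":0},
  {"dp":[0,0,-90],"yaw":0},
  {"dp":[0,0,-90],"yaw":0},
  {"dp":[0,0,-90],"yaw":0},
])

```text
clock: 4.88
eef_pos: [594.8, -99.8, 242.4]
tcp_rot: [-3.141, 0.001, -0.067]
contact_force: [0.3, 0.8, -4.2]
opening: 0.672
grasp_force: 33.4
```

Run:
```python
from h import *
s=r.sense();print(s['eef_pos'],s['tcp_rot'],s['contact_force'])
im=r.grab_frame('side')[:,:,::-1].copy();cv2.imwrite('pics/s2.png',im)
d=np.array([np.cos(-.63),np.sin(-.63)])
print(shift(np.r_[np.array([528.2,160.5])-90*d,245],-0.63))
```

```text
[594.75045712 -99.80849594 242.36594396] [-3.14140072e+00  1.46549759e-03 -6.66559301e-02] [ 0.31326761  0.82020162 -4.20824031]
(array([-159.8, -303.4,   -2.4]), np.float64(32.27887737731351))
```

Call:
carry_out([
  {"dp":[-8,-15,0],"yaw":2},
  {"dp":[-24,-45,0],"yaw":5},
  {"dp":[-47,-90,0],"yaw":10},
  {"dp":[-71,-135,0],"yaw":15},
  {"dp":[-95,-180,0],"yaw":20},
  {"dp":[-118,-225,0],"yaw":25},
  {"dp":[-140,-265,0],"yaw":29},
  {"dp":[-153,-291,0],"yaw":32},
  {"dp":[-160,-303,0],"yaw":32},
  {"dp":[-160,-303,0],"yaw":32},
  {"dp":[-160,-303,0],"yaw":32},
  {"dp":[-160,-303,0],"yaw":32},
])

```text
clock: 6.42
eef_pos: [456.2, 212.2, 243.2]
tcp_rot: [3.141, -0.0, -0.626]
contact_force: [-0.4, -0.9, -3.7]
opening: 0.675
grasp_force: 33.5
```

Run:
```python
from h import *
s=r.sense();print(s['eef_pos'],s['tcp_rot'],s['contact_force'])
c=r.get_calibration('wrist');im=r.grab_frame('wrist')[:,:,::-1].copy();cv2.imwrite('pics/w2.png',im)
u=proj(c,[(528.2,160.5,96)])[0];print(u)
b=box(im,c,u+[0,25],96,150);print(b)
# held carton top face (approx plane TCP+32)
z=s['eef_pos'][2]+33
uu=proj(c,[np.r_[s['eef_pos'][:2],z]])[0];print(uu)
print(shift(np.r_[b[0],230],b[1]))
t=r.get_calibration('top');it=r.grab_frame('top')[:,:,::-1].copy();cv2.imwrite('pics/t2.png',it)
```

```text
[456.23262834 212.2072925  243.18381553] [ 3.14133656e+00 -8.30777431e-05 -6.26007612e-01] [-0.42744579 -0.87313775 -3.71215123]
[317.38073442  94.02252416]
(array([527.5, 161.5]), np.float64(-0.631), (57.0, 98.7), (284, 33, 68, 119))
[319.02372076 309.30095763]
(array([87.5, -0.6, 13.3]), np.float64(0.2798328308885301))
```

View pics/w2.png

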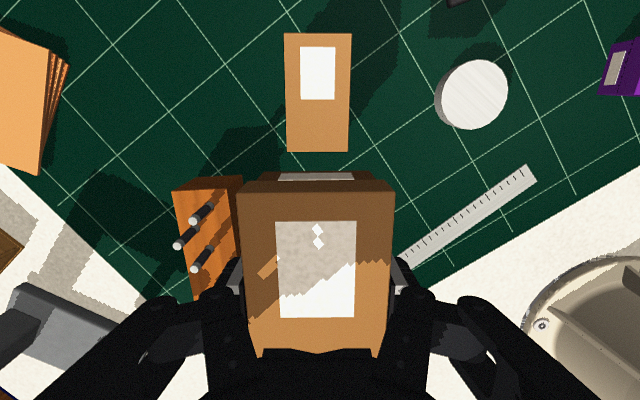

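The view shows the column's top face centred at (317,93) and the carton held level between the fingers, its front top edge at about row 192. The tool block is at (205,240).

Call:
carry_out([
  {"dp":[20,0,0],"yaw":0},
  {"dp":[50,0,0],"yaw":0},
  {"dp":[77,0,0],"yaw":0},
  {"dp":[88,-0.5,10],"yaw":0.3},
  {"dp":[88,-0.5,40],"yaw":0.3},
  {"dp":[88,-0.5,75],"yaw":0.3},
  {"dp":[88,-0.5,100],"yaw":0.3},
  {"dp":[88,-0.5,115],"yaw":0.3},
  {"dp":[88,-0.5,122],"yaw":0.3},
  {"dp":[88,-0.5,122],"yaw":0.3},
  {"dp":[88,-0.5,122],"yaw":0.3},
])

```text
clock: 7.9
eef_pos: [528.1, 162.2, 122.2]
tcp_rot: [-3.14, -0.001, -0.63]
contact_force: [-0.2, 0.4, -3.5]
opening: 0.678
grasp_force: 33.4
```

Run:
```python
from h import *
s=r.sense();print(s['eef_pos'],s['tcp_rot'],s['contact_force'])
c=np.array(cv2.imread('pics/w2.png'))
cw=r.get_calibration('wrist')
# same camera-in-tool pose: front edge in tool x, from image now
im=r.grab_frame('wrist')[:,:,::-1].copy();cv2.imwrite('pics/w3.png',im)
h=cv2.cvtColor(im,cv2.COLOR_BGR2HSV)
print([(v,h[v,350].tolist()) for v in range(170,210,3)])
z=s['eef_pos'][2]+32
T=R.from_euler('xyz',s['tcp_rot']).as_matrix()
for v in(186,189,192,195): print(v,(T.T@(cast(cw,(318,v),z)[0]-s['eef_pos'])).round(1))
```

```text
[528.11426657 162.1684951  122.16801785] [-3.14036941e+00 -8.97309204e-04 -6.30384720e-01] [-0.2423128   0.44285908 -3.51966261]
[(170, [15, 148, 122]), (173, [20, 31, 146]), (176, [14, 36, 149]), (179, [18, 39, 211]), (182, [16, 158, 84]), (185, [14, 153, 80]), (188, [14, 155, 84]), (191, [14, 156, 88]), (194, [15, 152, 148]), (197, [14, 147, 153]), (200, [15, 147, 153]), (203, [14, 144, 151]), (206, [14, 144, 152]), (209, [14, 149, 151])]
186 [ 50.6  -0.5 -32. ]
189 [ 49.5  -0.5 -32. ]
192 [ 48.4  -0.5 -32. ]
195 [ 47.3  -0.5 -32. ]
```

Call:
carry_out([
  {"dp":[1.5,0.5,3],"yaw":0},
  {"dp":[1.5,0.5,6],"yaw":0},
  {"dp":[1.5,0.5,8],"yaw":0},
  {"dp":[1.5,0.5,9.5],"yaw":0},
  {"dp":[1.5,0.5,10],"yaw":0},
  {"dp":[1.5,0.5,10],"yaw":0},
])

```text
clock: 8.7
eef_pos: [528.5, 160.8, 111.9]
tcp_rot: [-3.141, -0.0, -0.63]
contact_force: [-3.2, 0.4, 5.1]
opening: 0.681
grasp_force: 34.2
```

Contact (force z now +5). Release by opening, then rise.

Call:
carry_out([
  {"dp":[0,0,0],"yaw":0},
  {"dp":[0,0,0],"yaw":0},
  {"dp":[0,0,0],"yaw":0},
  {"dp":[0,0,0],"yaw":0},
], fingers=1)

```text
clock: 9.2
eef_pos: [528.5, 160.7, 111.3]
tcp_rot: [-3.142, -0.0, -0.63]
contact_force: [-0.9, 0.2, -0.4]
opening: 1.0
grasp_force: 0.0
```

Call:
carry_out([
  {"dp":[0,0,-15],"yaw":0},
  {"dp":[0,0,-50],"yaw":0},
  {"dp":[0,0,-100],"yaw":0},
  {"dp":[-40,0,-155],"yaw":0},
  {"dp":[-60,0,-188],"yaw":0},
  {"dp":[-60,0,-188],"yaw":0},
  {"dp":[-60,0,-188],"yaw":0},
])

```text
clock: 10.07
eef_pos: [479.9, 195.9, 299.5]
tcp_rot: [-3.141, -0.0, -0.63]
contact_force: [-0.0, 0.4, -0.3]
opening: 1.0
grasp_force: 0.0
```

Run:
```python
from h import *
s=r.sense();print(s['eef_pos'],s['tcp_rot'],s['contact_force'])
c=r.get_calibration('wrist');im=r.grab_frame('wrist')[:,:,::-1].copy();cv2.imwrite('pics/w4.png',im)
u=proj(c,[(528,161,144)])[0];print(u)
print(box(im,c,u+[0,30],144,150))
print(shift((592,-100,245),-.065))
```

```text
[479.85280508 195.88781036 299.47212657] [-3.14127987e+00 -4.58617581e-04 -6.29992007e-01] [-0.04060704  0.36589231 -0.29620989]
[317.51380504 127.24713488]
(array([527.7, 162.5]), np.float64(-0.618), (56.9, 98.4), (285, 72, 63, 108))
(array([265. , 172.5,  53.8]), np.float64(-32.4002131487573))
```

Call:
carry_out([
  {"dp":[15,10,0],"yaw":-3},
  {"dp":[45,30,5],"yaw":-8},
  {"dp":[85,57,15],"yaw":-13},
  {"dp":[130,85,30],"yaw":-18},
  {"dp":[175,114,45],"yaw":-23},
  {"dp":[220,143,52],"yaw":-28},
  {"dp":[250,163,52],"yaw":-32.4},
  {"dp":[265,172,52],"yaw":-32.4},
  {"dp":[265,172,52],"yaw":-32.4},
  {"dp":[265,172,52],"yaw":-32.4},
  {"dp":[265,172,52],"yaw":-32.4},
])

```text
clock: 11.5
eef_pos: [592.3, -97.9, 247.4]
tcp_rot: [-3.141, 0.0, -0.064]
contact_force: [-0.1, -0.5, -0.1]
opening: 0.997
grasp_force: 0.0
```

Run:
```python
from h import *
s=r.sense();print(s['eef_pos'],s['tcp_rot'],s['contact_force'])
c=r.get_calibration('wrist');im=r.grab_frame('wrist')[:,:,::-1].copy();cv2.imwrite('pics/w5.png',im)
u=proj(c,[(595,-100,138)])[0];print(u)
b=box(im,c,u+[0,30],138,150);print(b)
print(shift(np.r_[b[0],105],b[1]))
```

```text
[592.30154051 -97.88161838 247.3635845 ] [-3.14136150e+00  1.71724897e-04 -6.39922962e-02] [-0.0843742  -0.48907291 -0.11243314]
[319.64085916 199.36588913]
(array([ 592.4, -102. ]), np.float64(-0.128), (57.5, 99.1), (287, 142, 75, 114))
(array([  0.2,   4. , 142.5]), np.float64(3.6748734133882))
```

View pics/w5.png

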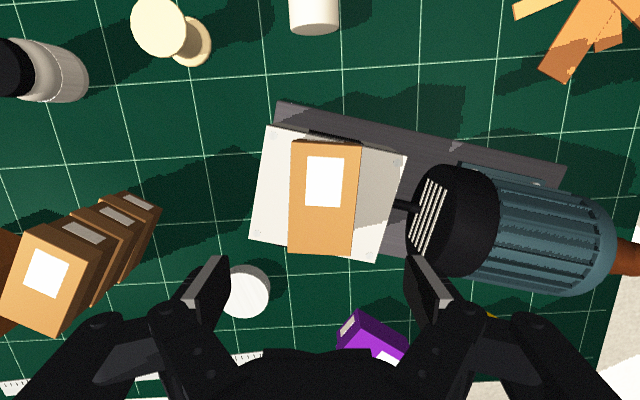

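Lower carton's top at (325,198), clear of the motor cap (410,220); the column of three stands at the left at about (80,270).

Call:
carry_out([
  {"dp":[0,4,40],"yaw":3.6},
  {"dp":[0,4,80],"yaw":3.6},
  {"dp":[0,4,110],"yaw":3.6},
  {"dp":[0,4,130],"yaw":3.6},
  {"dp":[0,4,138],"yaw":3.6},
  {"dp":[0,4,141],"yaw":3.6},
  {"dp":[0,4,141],"yaw":3.6},
  {"dp":[0,4,141],"yaw":3.6},
])

```text
clock: 12.55
eef_pos: [592.9, -103.1, 107.1]
tcp_rot: [3.142, -0.001, -0.128]
contact_force: [0.0, 0.3, 0.5]
opening: 1.004
grasp_force: 0.0
```

Call:
carry_out([
  {"dp":[0,0,0],"yaw":0},
  {"dp":[0,0,0],"yaw":0},
  {"dp":[0,0,0],"yaw":0},
  {"dp":[0,0,0],"yaw":0},
  {"dp":[0,0,0],"yaw":0},
  {"dp":[0,0,0],"yaw":0},
], fingers=-1, grip_force=30)

```text
clock: 13.3
eef_pos: [592.6, -103.1, 106.8]
tcp_rot: [-3.141, -0.001, -0.128]
contact_force: [-0.6, 0.5, 4.8]
opening: 0.676
grasp_force: 33.7
```

Call:
carry_out([
  {"dp":[0,0,-5],"yaw":0},
  {"dp":[0,0,-15],"yaw":0},
  {"dp":[0,0,-40],"yaw":0},
  {"dp":[0,0,-80],"yaw":0},
  {"dp":[0,0,-125],"yaw":0},
  {"dp":[0,0,-165],"yaw":0},
  {"dp":[0,0,-185],"yaw":0},
  {"dp":[0,0,-190],"yaw":0},
  {"dp":[0,0,-190],"yaw":0},
  {"dp":[0,0,-190],"yaw":0},
])

```text
clock: 14.55
eef_pos: [591.7, -103.0, 294.9]
tcp_rot: [-3.141, 0.002, -0.128]
contact_force: [-0.2, 0.4, -3.8]
opening: 0.672
grasp_force: 33.5
```

Run:
```python
from h import *
s=r.sense();print(s['eef_pos'],s['tcp_rot'],s['contact_force'])
c=r.get_calibration('wrist');im=r.grab_frame('wrist')[:,:,::-1].copy();cv2.imwrite('pics/w6.png',im)
h=cv2.cvtColor(im,cv2.COLOR_BGR2HSV)
print([(v,h[v,350].tolist()) for v in range(180,204,2)])
d=np.array([np.cos(-.63),np.sin(-.63)])
print(shift(np.r_[np.array([527.6,162])-90*d,296],-0.63))
```

```text
[ 591.66934793 -102.96910313  294.9053679 ] [-3.14149632e+00  2.25710726e-03 -1.27745737e-01] [-0.18069944  0.40356675 -3.81565153]
[(180, [14, 145, 65]), (182, [14, 150, 68]), (184, [14, 143, 66]), (186, [13, 140, 73]), (188, [14, 143, 68]), (190, [14, 146, 131]), (192, [16, 153, 197]), (194, [16, 144, 213]), (196, [16, 143, 207]), (198, [16, 143, 209]), (200, [16, 148, 207]), (202, [15, 144, 209])]
(array([-176.3, -298. ,   -0.6]), np.float64(28.77966208734259))
```

Call:
carry_out([
  {"dp":[-9,-15,0],"yaw":2},
  {"dp":[-27,-45,0],"yaw":5},
  {"dp":[-53,-90,0],"yaw":9},
  {"dp":[-80,-135,0],"yaw":14},
  {"dp":[-106,-180,0],"yaw":19},
  {"dp":[-133,-225,0],"yaw":23},
  {"dp":[-156,-264,0],"yaw":27},
  {"dp":[-170,-287,0],"yaw":28.8},
  {"dp":[-176,-298,0],"yaw":28.8},
  {"dp":[-176,-298,0],"yaw":28.8},
  {"dp":[-176,-298,0],"yaw":28.8},
  {"dp":[-176,-298,0],"yaw":28.8},
])

```text
clock: 16.1
eef_pos: [456.1, 214.1, 296.2]
tcp_rot: [3.141, -0.0, -0.631]
contact_force: [0.3, -0.7, -3.8]
opening: 0.675
grasp_force: 33.5
```

Run:
```python
from h import *
s=r.sense();print(s['eef_pos'],s['tcp_rot'],s['contact_force'])
c=r.get_calibration('wrist');im=r.grab_frame('wrist')[:,:,::-1].copy();cv2.imwrite('pics/w7.png',im)
u=proj(c,[(527.6,162,144)])[0];print(u)
b=box(im,c,u+[0,25],144,150);print(b)
print(shift(np.r_[527.6,162,170],-0.63))
```

```text
[456.12150511 214.06212629 296.17441533] [ 3.14128314e+00 -6.04122465e-05 -6.31403826e-01] [ 0.32982501 -0.65843603 -3.7856781 ]
[317.49083397  94.47599426]
(array([527.5, 162.8]), np.float64(-0.619), (57.0, 98.8), (283, 34, 67, 117))
(array([ 8.850e+01, -1.000e-01,  1.263e+02]), np.float64(-0.07952402610965263))
```

Call:
carry_out([
  {"dp":[20,0,0],"yaw":0},
  {"dp":[50,0,0],"yaw":0},
  {"dp":[78,0,0],"yaw":0},
  {"dp":[89.5,0,10],"yaw":0},
  {"dp":[89.5,0,40],"yaw":0},
  {"dp":[89.5,0,75],"yaw":0},
  {"dp":[89.5,0,100],"yaw":0},
  {"dp":[89.5,0,118],"yaw":0},
  {"dp":[89.5,0,125],"yaw":0},
  {"dp":[89.5,0,125],"yaw":0},
  {"dp":[89.5,0,125],"yaw":0},
])

```text
clock: 17.52
eef_pos: [528.7, 162.3, 172.2]
tcp_rot: [-3.14, -0.001, -0.63]
contact_force: [0.7, 0.1, -3.3]
opening: 0.675
grasp_force: 33.4
```

Call:
carry_out([
  {"dp":[0,0,3],"yaw":0},
  {"dp":[0,0,6],"yaw":0},
  {"dp":[0,0,8],"yaw":0},
  {"dp":[0,0,9.5],"yaw":0},
  {"dp":[0,0,10],"yaw":0},
  {"dp":[0,0,10],"yaw":0},
])

```text
clock: 18.27
eef_pos: [528.1, 162.1, 161.3]
tcp_rot: [3.142, 0.0, -0.63]
contact_force: [-0.7, 0.5, -3.1]
opening: 0.677
grasp_force: 33.4
```

Call:
carry_out([
  {"dp":[0,0,0.5],"yaw":0},
  {"dp":[0,0,1],"yaw":0},
  {"dp":[0,0,1],"yaw":0},
])

```text
clock: 18.65
eef_pos: [528.1, 162.2, 160.8]
tcp_rot: [-3.141, -0.0, -0.63]
contact_force: [-2.8, -0.4, 5.5]
opening: 0.675
grasp_force: 34.3
```

Call:
carry_out([
  {"dp":[0,0,0],"yaw":0},
  {"dp":[0,0,0],"yaw":0},
  {"dp":[0,0,0],"yaw":0},
  {"dp":[0,0,0],"yaw":0},
], fingers=1)

```text
clock: 19.15
eef_pos: [528.1, 162.2, 160.2]
tcp_rot: [-3.142, -0.0, -0.63]
contact_force: [1.0, 0.3, 0.3]
opening: 0.997
grasp_force: 0.0
```

Call:
carry_out([
  {"dp":[0,0,-15],"yaw":0},
  {"dp":[0,0,-50],"yaw":0},
  {"dp":[0,0,-90],"yaw":0},
  {"dp":[-30,0,-125],"yaw":0},
  {"dp":[-50,0,-138],"yaw":0},
  {"dp":[-50,0,-138],"yaw":0},
  {"dp":[-50,0,-138],"yaw":0},
])

```text
clock: 20.02
eef_pos: [487.4, 191.4, 297.4]
tcp_rot: [3.14, 0.0, -0.63]
contact_force: [0.1, -0.7, -0.6]
opening: 0.998
grasp_force: 0.0
```

Run:
```python
from h import *
s=r.sense();print(s['eef_pos'],s['tcp_rot'],s['contact_force'])
c=r.get_calibration('wrist');im=r.grab_frame('wrist')[:,:,::-1].copy();cv2.imwrite('pics/w8.png',im)
u=proj(c,[(528,162,192)])[0];print(u)
print(box(im,c,u+[0,30],192,150))
t=r.get_calibration('top');it=r.grab_frame('top')[:,:,::-1].copy();cv2.imwrite('pics/t8.png',it)
```

```text
[487.4074954  191.35393973 297.38549864] [ 3.14045575e+00  3.22368422e-04 -6.29833627e-01] [ 0.06219826 -0.71453404 -0.5950083 ]
[317.49755329 143.16405071]
(array([528. , 163.6]), np.float64(-0.63), (57.0, 97.7), (278, 78, 76, 126))
```

View pics/w8.png

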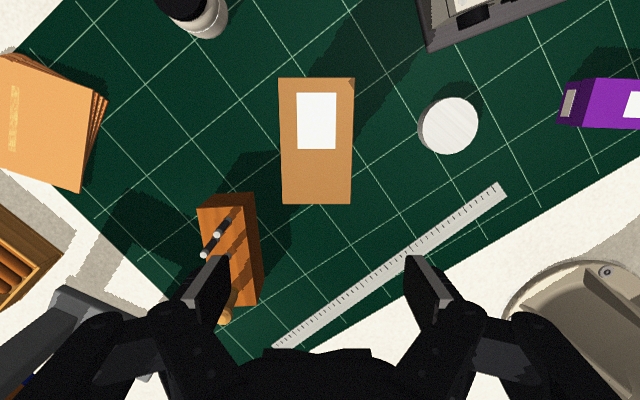

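The fourth carton sits squarely at (316,140), and measures 2 mm off the column's axis. The block is at (230,255), with the stylus at about (225,315). Now over to the stylus.

Call:
carry_out([
  {"dp":[-15,-10,0],"yaw":2},
  {"dp":[-45,-30,0],"yaw":5},
  {"dp":[-85,-56,5],"yaw":7},
  {"dp":[-125,-82,20],"yaw":7},
  {"dp":[-155,-102,40],"yaw":7},
  {"dp":[-168,-111,55],"yaw":7},
  {"dp":[-172,-113,57],"yaw":7},
  {"dp":[-172,-113,57],"yaw":7},
  {"dp":[-172,-113,57],"yaw":7},
])

```text
clock: 21.25
eef_pos: [422.5, 376.2, 241.8]
tcp_rot: [-3.138, 0.016, -0.738]
contact_force: [-0.1, -0.0, 0.1]
opening: 0.997
grasp_force: 0.0
```

Run:
```python
from h import *
s=r.sense();print(s['eef_pos'],s['tcp_rot'],s['contact_force'])
c=r.get_calibration('wrist');im=r.grab_frame('wrist')[:,:,::-1].copy();cv2.imwrite('pics/w9.png',im);np.save('w9.npy',c,allow_pickle=True)
print(proj(c,[(415,384,128),(415,384,70)]))
```

```text
[422.46776644 376.21508827 241.76151238] [-3.13848453  0.01606926 -0.73828375] [-0.12497987 -0.04611687  0.08717371]
[[317.38125221 210.02410815]
 [317.44014418 191.36012058]]
```

View pics/w9.png

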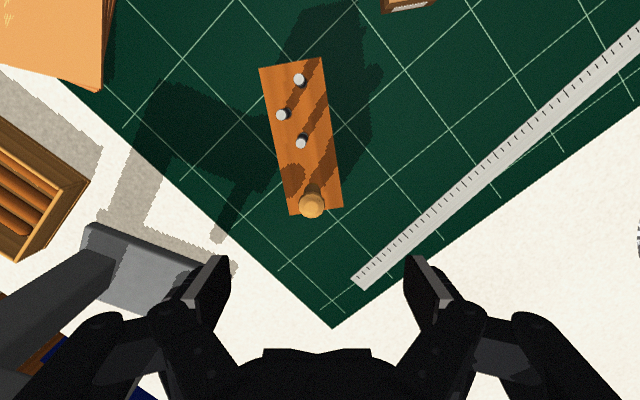

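Run:
```python
from h import *
s=r.sense();print(s['clock'],s['qpos'].round(3),s['qvel'].round(3),s['eef_pos'],s['tcp_rot'])
im=cv2.imread('pics/w9.png');c=np.load('w9.npy',allow_pickle=True).item()
g=cv2.cvtColor(im,cv2.COLOR_BGR2GRAY)
h=cv2.cvtColor(im,cv2.COLOR_BGR2HSV)[190:230,285:340]
print([h[v,27].tolist() for v in range(0,36,3)]);print([h[17,u].tolist() for u in range(3,52,4)])
cr=cv2.HoughCircles(cv2.GaussianBlur(g[180:235,280:350],(3,3),0),cv2.HOUGH_GRADIENT,1,20,param1=80,param2=10,minRadius=10,maxRadius=18)
print(cr)
print(cast(c,(311.5,206),128),cast(c,[(258,68),(320,57),(343,207),(290,216)],70).round(1))
```

```text
21.3 [0.715 0.258 1.761 0.018 1.122 3.017] [0.004 0.001 0.001 0.002 0.001 0.   ] [422.43609269 376.30751236 241.81383888] [-3.13829883  0.01606215 -0.7381802 ]
[[16, 163, 72], [16, 169, 127], [16, 160, 175], [15, 166, 154], [16, 158, 215], [18, 160, 225], [18, 158, 228], [18, 153, 230], [18, 150, 234], [17, 163, 216], [80, 161, 57], [80, 186, 59]]
[[13, 195, 200], [14, 200, 198], [13, 193, 202], [17, 150, 222], [17, 154, 228], [18, 155, 229], [18, 149, 229], [17, 161, 225], [17, 158, 186], [15, 163, 111], [13, 197, 193], [14, 203, 172], [14, 196, 156]]
[[[31.5 24.5 13.4]]]
[[421.23300437 385.28934994 128.        ]] [[541.6 344.2  70. ]
 [509.4 295.   70. ]
 [383.4 375.4  70. ]
 [414.4 425.1  70. ]]
```

The arm stopped short because joint 6 is at its limit. The picture shows the block with corners (258,68), (320,57), (343,207), (290,216), and the stylus's mushroom top at (311,205). The block's yaw is about -0.57, so turning back to -0.55 suits both.

Call:
carry_out([
  {"dp":[3,-5,0],"yaw":-6},
  {"dp":[3,-5,0],"yaw":-11.5},
  {"dp":[3,-5,0],"yaw":-11.5},
  {"dp":[3,-5,0],"yaw":-11.5},
  {"dp":[3,-5,0],"yaw":-11.5},
])

```text
clock: 21.92
eef_pos: [427.3, 378.5, 241.2]
tcp_rot: [-3.136, 0.016, -0.537]
contact_force: [0.0, 0.8, 0.1]
opening: 1.005
grasp_force: 0.0
```

Run:
```python
from h import *
s=r.sense();print(s['qpos'].round(3),s['eef_pos'],s['tcp_rot'])
c=r.get_calibration('wrist');im=r.grab_frame('wrist')[:,:,::-1].copy();cv2.imwrite('pics/w10.png',im)
u=proj(c,[(421,385.5,128)])[0].astype(int);print(u)
x0,y0=u-35
g=cv2.cvtColor(im,cv2.COLOR_BGR2GRAY)[y0:y0+70,x0:x0+70]
h=cv2.cvtColor(im,cv2.COLOR_BGR2HSV)[y0:y0+70,x0:x0+70]
m=cv2.inRange(h,(15,110,150),(24,182,255))
m=cv2.morphologyEx(m,cv2.MORPH_OPEN,np.ones((5,5)))
k=max(cv2.findContours(m,cv2.RETR_EXTERNAL,cv2.CHAIN_APPROX_NONE)[0],key=cv2.contourArea)
ce,ra=cv2.minEnclosingCircle(k);print('mask',ce+u-35,ra,cv2.contourArea(k))
cr=cv2.HoughCircles(cv2.GaussianBlur(g,(3,3),0),cv2.HOUGH_GRADIENT,1,20,param1=80,param2=10,minRadius=10,maxRadius=18);print(cr[0][:2]+[x0,y0,0])
p=cast(c,ce+u-35,126)[0];q=cast(c,cr[0][0][:2]+[x0,y0],126)[0];print(p,q)
print('r of 12mm px',np.linalg.norm(proj(c,[p+[12,0,0]])-proj(c,[p])))
print(shift(np.r_[q[:2],87],-.55))
cv2.imwrite('pics/w10c.png',cv2.resize(im[y0-90:y0+110,x0-100:x0+160],None,fx=3,fy=3,interpolation=cv2.INTER_CUBIC))
```

```text
[0.712 0.267 1.75  0.018 1.124 2.813] [427.34169036 378.46631314 241.15036153] [-3.1360298   0.0155812  -0.53746572]
[315 208]
mask [314.05454636 208.35454559] 12.817047119140625 404.5
[[314.5        207.5         12.69999981]]
[421.19554486 386.62052416 126.        ] [421.68074917 385.87120866 126.        ]
r of 12mm px 13.210116089894926
(array([ -6.2,  -2.6, 154.3]), np.float64(0.7435724995408004))
```

Call:
carry_out([
  {"dp":[-6.5,-3,20],"yaw":0},
  {"dp":[-6.5,-3,60],"yaw":0},
  {"dp":[-6.5,-3,100],"yaw":0},
  {"dp":[-6.5,-3,130],"yaw":0},
  {"dp":[-6.5,-3,148],"yaw":0},
  {"dp":[-6.5,-3,154],"yaw":0},
  {"dp":[-6.5,-3,154],"yaw":0},
  {"dp":[-6.5,-3,154],"yaw":0},
])

```text
clock: 22.98
eef_pos: [422.2, 386.9, 88.2]
tcp_rot: [-3.134, 0.015, -0.536]
contact_force: [-0.9, 0.2, 0.4]
opening: 1.003
grasp_force: 0.0
```

Run:
```python
from h import *
s=r.sense();print(s['eef_pos'],s['tcp_rot'],s['contact_force'])
print(shift((421.4,386.2,87)))
```

```text
[422.22426517 386.91298963  88.24259996] [-3.13444807  0.01508707 -0.53615002] [-0.92721808  0.17355709  0.35340071]
(array([-0.3,  1. ,  1.2]), None)
```

Call:
carry_out([
  {"dp":[0,0.8,1],"yaw":0},
  {"dp":[0,0.8,1],"yaw":0},
  {"dp":[0,0.8,1],"yaw":0},
  {"dp":[0,0.8,1],"yaw":0},
  {"dp":[0,0.8,1],"yaw":0},
  {"dp":[0,0.8,1],"yaw":0},
  {"dp":[0,0.8,1],"yaw":0},
  {"dp":[0,0.8,1],"yaw":0},
], fingers=-1, grip_force=80)

```text
clock: 23.98
eef_pos: [421.1, 385.6, 86.1]
tcp_rot: [-3.136, 0.016, -0.536]
contact_force: [-0.0, 1.0, -0.7]
opening: 0.211
grasp_force: 134.9
```

Run:
```python
from h import *
s=r.sense();print(s['eef_pos'],s['tcp_rot'],s['contact_force'],s['wrist_torque'])
p=s['eef_pos']
for z in (20,70,160): print(z,shift(p+[0,0,z]))
```

```text
[421.14725453 385.64324075  86.09078329] [-3.13635392  0.01568996 -0.53616243] [-0.02775615  0.96254779 -0.69273652] [ 0.01550166 -0.01734468  0.02114764]
20 (array([ -0.3,  -0.1, -20. ]), None)
70 (array([ -1.1,  -0.4, -70. ]), None)
160 (array([  -2.5,   -0.8, -160. ]), None)
```

Call:
carry_out([
  {"dp":[-0.1,0,-6],"yaw":0},
  {"dp":[-0.3,-0.1,-20],"yaw":0},
  {"dp":[-0.7,-0.2,-45],"yaw":0},
  {"dp":[-1.1,-0.4,-75],"yaw":0},
  {"dp":[-2,-0.7,-125],"yaw":0},
  {"dp":[-2.8,-0.9,-175],"yaw":0},
  {"dp":[-3.4,-1.1,-215],"yaw":0},
  {"dp":[-3.7,-1.2,-235],"yaw":0},
  {"dp":[-3.7,-1.2,-235],"yaw":0},
  {"dp":[-3.7,-1.2,-235],"yaw":0},
])

```text
clock: 25.22
eef_pos: [420.7, 385.3, 320.6]
tcp_rot: [-3.137, 0.016, -0.536]
contact_force: [-0.7, 0.7, -1.8]
opening: 0.211
grasp_force: 135.0
```

Run:
```python
from h import *
s=r.sense();print(s['qpos'].round(3),s['eef_pos'],s['tcp_rot'],s['contact_force'],s['opening'],s['grasp_force'])
c=r.get_calibration('wrist');im=r.grab_frame('wrist')[:,:,::-1].copy();cv2.imwrite('pics/w11.png',im)
# rough hole from w5 picture corners of control box top (z=90), TCP then static
print(shift((600,-100,321)))
```

```text
[0.729 0.2   1.657 0.017 1.285 2.831] [420.69564214 385.26292218 320.56101322] [-3.13707519  0.01592893 -0.53612356] [-0.73390081  0.72078831 -1.81066157] 0.21136543407226166 134.97408643830568
(array([402. , 325.4,  -8.6]), None)
```

Call:
carry_out([
  {"dp":[17,16,0],"yaw":0},
  {"dp":[52,50,-1],"yaw":0},
  {"dp":[94,90,-2],"yaw":0},
  {"dp":[136,130,-3],"yaw":0},
  {"dp":[178,170,-4],"yaw":0},
  {"dp":[220,210,-4],"yaw":0},
  {"dp":[262,250,0],"yaw":0},
  {"dp":[300,286,20],"yaw":0},
  {"dp":[325,309,40],"yaw":0},
  {"dp":[334,319,51],"yaw":0},
  {"dp":[334,319,51],"yaw":0},
  {"dp":[334,319,51],"yaw":0},
])

```text
clock: 26.78
eef_pos: [544.7, -57.4, 263.6]
tcp_rot: [-3.136, 0.016, -0.535]
contact_force: [0.5, -0.4, -0.4]
opening: 0.211
grasp_force: 135.1
```

Run:
```python
from h import *
s=r.sense();print(s['eef_pos'],s['tcp_rot'],s['contact_force'],s['opening'],s['grasp_force'])
c=r.get_calibration('wrist');im=r.grab_frame('wrist')[:,:,::-1].copy();cv2.imwrite('pics/w12.png',im);np.save('w12.npy',c,allow_pickle=True)
```

```text
[544.73822481 -57.44208847 263.64633148] [-3.13571107  0.01567471 -0.53541569] [ 0.4988404  -0.37771537 -0.39073918] 0.21122642084664273 135.08149071363732
```

View pics/w12.png

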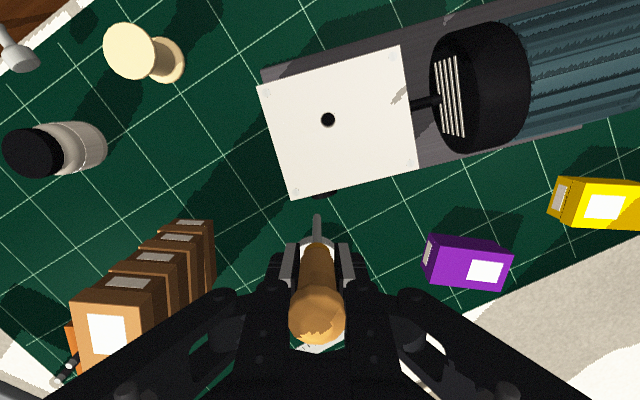

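The hole is at (328,120) in the white top. The stylus is held upright, its tip visible at about (317,215).

Run:
```python
from h import *
im=cv2.imread('pics/w12.png');c=np.load('w12.npy',allow_pickle=True).item()
s=r.sense();T=R.from_euler('xyz',s['tcp_rot']).as_matrix()
g=cv2.cvtColor(im,cv2.COLOR_BGR2GRAY)
m=(g[105:135,313:343]<110).astype(np.uint8)
k=max(cv2.findContours(m,cv2.RETR_EXTERNAL,cv2.CHAIN_APPROX_NONE)[0],key=cv2.contourArea)
ce,ra=cv2.minEnclosingCircle(k);x,y,w,h=cv2.boundingRect(k);print(ce,ra,(x,y,w,h))
hole=cast(c,(313+x+(w-1)/2,105+y+(h-1)/2),90)[0]
# corners check
co=cast(c,[(257,86),(401,45),(418,168),(291,200)],90);print('hole',hole,'corners',co.round(1)[:,:2].tolist(),co.mean(0).round(1))
tip=s['eef_pos']+T[:,2]*77
print('tip pred',tip,proj(c,[tip,s['eef_pos']+T[:,2]*17]))
row=[int(np.argmin(g[v,300:335]))+300 for v in range(212,240,4)];print(row)
print([g[v,306:330].tolist() for v in (212,214,216,220,228)])
print('shift tip->hole, tip z 105:',T.T@(hole+[0,0,15]-tip))
```

```text
(14.40384578704834, 14.192307472229004) 6.9924092292785645 (8, 8, 14, 14)
hole [594.56856917 -97.3208825   90.        ] corners [[656.0, -54.7], [617.4, -188.7], [504.3, -153.9], [542.0, -21.3]] [ 579.9 -104.6   90. ]
tip pred [544.06952921 -56.39569142 186.86650622] [[317.68434876 215.07240422]
 [318.03719139 251.96257735]]
[315, 306, 303, 324, 311, 324, 327]
[[44, 48, 47, 46, 42, 44, 45, 45, 49, 39, 43, 41, 45, 42, 40, 49, 46, 44, 50, 43, 43, 51, 44, 48], [44, 42, 49, 46, 41, 42, 43, 46, 59, 86, 83, 89, 79, 67, 46, 40, 42, 44, 41, 47, 47, 45, 48, 45], [39, 42, 47, 41, 42, 43, 49, 73, 78, 79, 79, 85, 88, 87, 66, 43, 46, 46, 43, 46, 44, 39, 42, 48], [45, 41, 48, 45, 44, 43, 60, 83, 76, 76, 82, 85, 87, 87, 86, 52, 40, 47, 43, 41, 42, 43, 41, 47], [46, 46, 42, 46, 35, 19, 67, 75, 78, 79, 80, 83, 85, 88, 88, 46, 28, 31, 27, 22, 33, 28, 27, 27]]
shift tip->hole, tip z 105: [65.54025793  9.94117206 80.82571887]
```

Run:
```python
from h import *
im=cv2.imread('pics/w12.png')
cv2.imwrite('pics/w12c.png',cv2.resize(im[195:275,270:370],None,fx=6,fy=6,interpolation=cv2.INTER_CUBIC))
```

```text
(no output)
```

View pics/w12c.png

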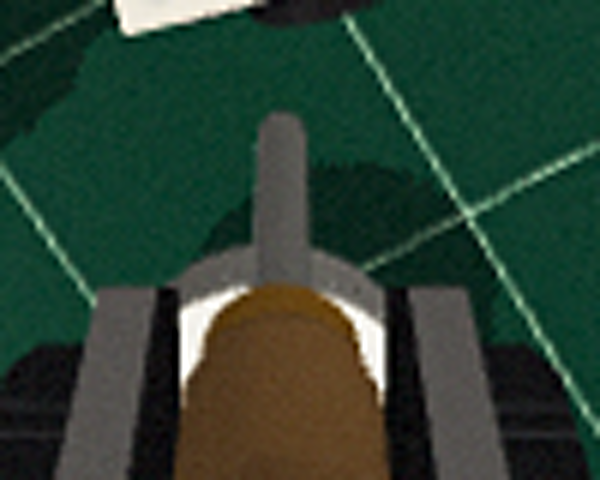

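Call:
carry_out([
  {"dp":[20,3,0],"yaw":0},
  {"dp":[45,7,10],"yaw":0},
  {"dp":[61,10,30],"yaw":0},
  {"dp":[65.5,10,55],"yaw":0},
  {"dp":[65.5,10,70],"yaw":0},
  {"dp":[65.5,10,79],"yaw":0},
  {"dp":[65.5,10,81],"yaw":0},
  {"dp":[65.5,10,81],"yaw":0},
  {"dp":[65.5,10,81],"yaw":0},
])

```text
clock: 27.95
eef_pos: [595.5, -99.5, 182.0]
tcp_rot: [-3.136, 0.014, -0.536]
contact_force: [0.6, 0.5, -0.5]
opening: 0.212
grasp_force: 135.1
```

Run:
```python
from h import *
s=r.sense();T=R.from_euler('xyz',s['tcp_rot']).as_matrix();print(s['eef_pos'],s['tcp_rot'],s['contact_force'])
c=r.get_calibration('wrist');im=r.grab_frame('wrist')[:,:,::-1].copy();cv2.imwrite('pics/w13.png',im)
tip=s['eef_pos']+T[:,2]*77
print(tip,proj(c,[tip]),proj(c,[(594.5,-97.6,90)]))
print(T.T@(np.array([594.5,-97.6,90])-tip))
cv2.imwrite('pics/w13c.png',cv2.resize(im[170:260,260:380],None,fx=5,fy=5,interpolation=cv2.INTER_CUBIC))
```

```text
[595.45873498 -99.52832513 181.97671421] [-3.13574055  0.01442572 -0.5359265 ] [ 0.62017345  0.4543309  -0.4592634 ]
[594.73383814 -98.57371561 104.98604435] [[317.85518816 215.09286617]] [[316.99813672 209.22625803]]
[-0.48201945 -0.63002855 14.99850156]
```

View pics/w13c.png

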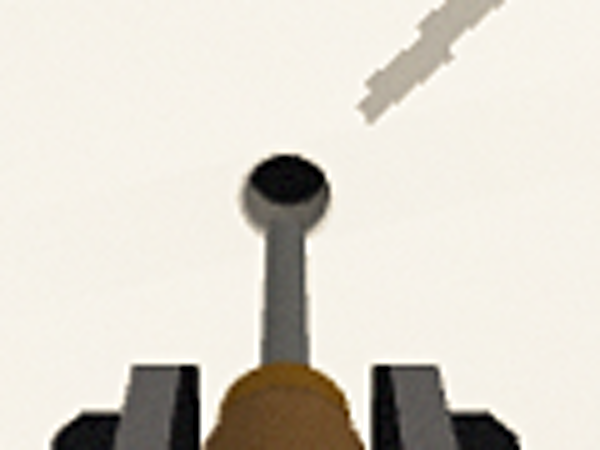

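The tip hangs over the hole mouth's centre at (317,209). Going down now, slowly near the button.

Call:
carry_out([
  {"dp":[-0.5,-0.5,4],"yaw":0},
  {"dp":[-0.5,-0.5,12],"yaw":0},
  {"dp":[-0.2,-0.5,20],"yaw":0},
  {"dp":[0,-0.5,28],"yaw":0},
  {"dp":[0,-0.5,33],"yaw":0},
  {"dp":[0,-0.5,36],"yaw":0},
  {"dp":[0,-0.5,36],"yaw":0},
  {"dp":[0,-0.5,36],"yaw":0},
])

```text
clock: 29.0
eef_pos: [595.1, -98.7, 145.4]
tcp_rot: [-3.136, 0.015, -0.536]
contact_force: [-0.1, -0.0, -0.3]
opening: 0.213
grasp_force: 135.1
```

Call:
carry_out([
  {"dp":[0,0,1],"yaw":0},
  {"dp":[0,0,2],"yaw":0},
  {"dp":[0,0,3],"yaw":0},
  {"dp":[0,0,4],"yaw":0},
  {"dp":[0,0,5],"yaw":0},
  {"dp":[0,0,5],"yaw":0},
  {"dp":[0,0,5],"yaw":0},
])

```text
clock: 29.88
eef_pos: [595.0, -98.6, 140.3]
tcp_rot: [-3.136, 0.015, -0.536]
contact_force: [-0.2, 0.9, 2.2]
opening: 0.207
grasp_force: 134.5
```

Call:
carry_out([
  {"dp":[0,0,1],"yaw":0},
  {"dp":[0,0,2],"yaw":0},
  {"dp":[0,0,2],"yaw":0},
  {"dp":[0,0,2],"yaw":0},
])

```text
clock: 30.38
eef_pos: [594.9, -98.6, 138.3]
tcp_rot: [-3.136, 0.015, -0.536]
contact_force: [0.9, -0.1, 5.1]
opening: 0.213
grasp_force: 134.4
```

Call:
carry_out([
  {"dp":[0,0,1],"yaw":0},
  {"dp":[0,0,1.5],"yaw":0},
  {"dp":[0,0,1.5],"yaw":0},
  {"dp":[0,0,1.5],"yaw":0},
])

```text
clock: 30.88
eef_pos: [595.6, -98.9, 137.8]
tcp_rot: [-3.136, 0.014, -0.536]
contact_force: [-1.0, -0.1, 11.1]
opening: 0.218
grasp_force: 133.6
```

Bottomed on the stop with 11 N. Checking that it holds and that the column and loose things are intact.

Call:
carry_out([
  {"dp":[0,0,0.5],"yaw":0},
  {"dp":[0,0,0.5],"yaw":0},
  {"dp":[0,0,0.5],"yaw":0},
  {"dp":[0,0,0.5],"yaw":0},
  {"dp":[0,0,0.5],"yaw":0},
  {"dp":[0,0,0.5],"yaw":0},
  {"dp":[0,0,0.5],"yaw":0},
  {"dp":[0,0,0.5],"yaw":0},
])

```text
clock: 31.88
eef_pos: [595.9, -98.9, 137.7]
tcp_rot: [-3.136, 0.013, -0.536]
contact_force: [-1.0, -0.4, 14.0]
opening: 0.212
grasp_force: 133.3
```

Run:
```python
from h import *
a=r.grab_frame('side')[:,:,::-1]; f=[]
for i in range(4): f.append(r.sense()['contact_force'][2].round(1)); r.grab_frame('side')
s=r.sense();print(f,s['eef_pos'],s['contact_force'],s['clock'])
cv2.imwrite('pics/s14.png',a)
```

```text
[np.float64(14.8), np.float64(14.3), np.float64(14.4), np.float64(13.6)] [595.92108804 -98.9518224  137.66347095] [-1.79057149 -0.91607217 14.21008678] 32.125
```

View pics/s14.png

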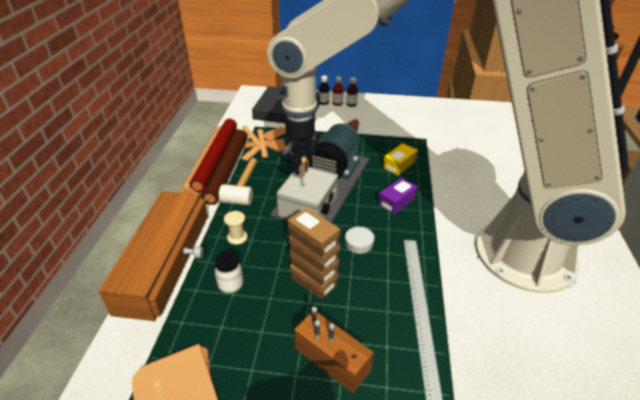

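The column of four stands square at (315,250), the stylus is in the hole at (303,172), and the force holds steady at about 14 N. Handing in.

```bash
python3 -c "
from rig import r
print(r.sign_off())"
```

```text
the job is handed in; nothing more can be done
None
```

I stacked both cartons on the column, about 2 mm off its axis and let go. I signed off with the stylus still gripped and, judging by the steady 14 N reading, the reset button held fully down; sign-off returned no verdict.

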